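Bring the scooter wheel's valve to the top

TASK

The scooter wheel on the bench stand is about to be pumped up: turn it by pushing its spokes with the fingertips, one spoke after another in at least two separate pushes with the fingers drawn out in between, until the valve stem is at the very top of the wheel, in line above the hub, and leave it there at rest. Do not touch the valve stem itself, do not shift, tip or lift the stand, and leave everything else on the bench where it is.

Things in the scene. Friction and masses are not known exactly. Their poses are not given: they have to be found in the camera images.
- stand: loose 7 kg steel wheel stand; origin on the table straight under the wheel's centre; x points away from the robot side, y left along the wheel's level diameter, z up. Base plate 240 x 240 x 12 mm (x -100 to 140 mm); post behind the wheel 20 x 44 mm (x 70 to 90 mm), up to z = 135 mm; a 20 mm axle slants up from it to the hub. Nothing stands before the wheel's near face.
- hub (a point): centre of the wheel, 160 mm above the table; axes as the stand's, not turning with the wheel. The wheel leans back 30 degrees, top away from the robot: its plane holds the stand's y axis and the up-slope direction (sin 30, 0, cos 30); the axle runs along (cos 30, 0, -sin 30) in the stand's frame, so the near face looks to the robot and 30 degrees upward.
- tyre_top (a point): fixed point of the stand's frame at the very top of the tyre, 142 mm up-slope from the hub; the valve must come in line below it. Sizes along the axle, 0 at the hub point, negative on the robot's side: tyre 286 mm across, -18 to 18 mm; rim of inner radius 102 mm, -16 to 16 mm; hub of radius 26 mm, -28 to 18 mm, with a 20 mm axle nut to -34 mm. The openings between spokes go right through.
- wheel (a joint): turn of the wheel in rad: 0 when the valve is at the very top, growing clockwise seen from the robot's side: at angle q the valve lies from the hub in the direction -sin q along the stand's y plus cos q along the up-slope direction. Turns without end both ways, about 0.35 N m of bearing drag (5 to 6 N at 65 mm), does not coast and stays where it is left.
- spokes: the five straight aluminium spokes, turning with the wheel; origin at the hub point, x along the axle away from the robot, z to the valve. Each is 18 mm wide in the wheel's plane and 24 mm thick (-26 to -2 mm along the axle, 8 mm proud of the tyre), from hub to rim; they lie 36, 108, 180, 252 and 324 degrees clockwise from the valve, which is thus midway between two.
- valve: the valve stem, turning with the wheel: brass stem 10 mm thick, in the wheel's mid-plane, standing inwards from the rim toward the hub, from radius 98 to 72 mm, with a 16 mm wide, 10 mm high rubber foot at the rim. Origin at the wheel's centre, z axis towards the valve.
- valve_tip (a point): free inner end of the valve stem, 72 mm from the hub centre
- wrench: flat steel spanner lying in front of the stand; bystander
- spool: yellow plastic reel, 52 mm across, 40 mm tall, standing in front of the stand; bystander
- tray: open black tray 90 x 70 x 25 mm left of the stand; bystander
- jar: small clear screw jar, 44 mm across, 45 mm tall, right of the stand; bystander
- charger: black charger brick 130 x 60 x 35 mm, to the left; bystander
- screwdriver: screwdriver lying to the right; bystander
- heatsink: finned aluminium plate 70 x 100 x 28 mm, to the left; bystander

How it is judged (in metres and radians):
On the way, in this order (a step that is already met when the one before it is completed fails the run):
1. a spoke is pushed with the fingers and the wheel has begun to turn (valve tip moved over 15 mm) (contact force between the fingers and spokes above 0.3 N and distance of valve_tip from where it was at the start of the episode above 0.015 m).
2. the fingers are drawn out from between the spokes while the valve is still short of the top (contact force between the fingers and spokes below 0.05 N and x of the grasp point in the frame of spokes below -0.04 m and (y of valve_tip in the frame of stand above 0.0105 m or y of valve_tip in the frame of stand below -0.0105 m or z of valve_tip in the frame of stand below 0.16 m)), for 0.1 s.
3. a spoke is pushed again with the fingers (contact force between the fingers and spokes above 0.3 N).
At the end, for the whole second after the job is handed in: The valve stem is at the top of the wheel within 7 degrees (its tip within 9 mm sideways of the hub in the stand's frame), the wheel at rest; the stand is upright and within 20 mm of where it was, and no other thing has moved 30 mm (y of valve_tip in the frame of stand between -0.009 and 0.009 m and z of valve_tip in the frame of stand above 0.2 m and velocity of joint wheel between -0.05 and 0.05 rad/s and distance of stand from where it was at the start of the episode below 0.02 m and angle between stand's own z axis and vertical below 0.05 rad and linear speed of stand below 0.02 m/s and distance of each of wrench, spool, tray, jar, charger, screwdriver, heatsink from where it was at the start of the episode below 0.03 m); the robot touches nothing.
It fails at once if the valve stem is pushed (over 1 N) (contact force between valve and anything else above 1 N).
It fails at once if the stand is shifted by over 20 mm, lifted or tipped (distance of stand from where it was at the start of the episode above 0.02 m or angle between stand's own z axis and vertical above 0.08 rad or height (world z) of stand above 0.008 m).
It fails at once if another thing on the bench is moved by over 30 mm or lifted (distance of any of wrench, spool, tray, jar, charger, screwdriver, heatsink from where it was at the start of the episode above 0.03 m).
It also fails if it takes over 51 s, if anything falls off the work surface, if the arm or the gripper's body presses on something with over 40 N, if the wrist force passes 120 N, or if a joint passes its speed limit or range.

ROBOT

A 6-joint arm with a two-finger parallel gripper is mounted at the origin on the work surface. World frame = base frame: x ahead of the robot, y to its left, z up, the work surface at z = 0. Lengths are in mm, angles in rad, forces in N, time in s.
With the tool pointing down it reaches from about 350 to 975 mm from the base axis. Payload 7.1 kg.
Tool frame: the origin (TCP) lies on the centre line of the jaws, within the pads' length; the fingertips stand 25 mm ahead of it and the grasp point (between the pads) lies 6 mm ahead of it; z points along the fingers, y is the direction in which the jaws open and shut (so a half turn about z gives the same grasp; the last joint's range is limited). The gripper opens to 88 mm and grips with 3 to 60 N. Pads are 20 mm wide; open, the fingers measure 115 mm over their backs; the gripper's body (75 mm by 178 mm) begins 61 mm behind the grasp point.
Start: joints at [1.178, 0.423, 1.63, -0, 1.089, -0.019], TCP at [228.19, 581.837, 247.675] pointing down, gripper open.
Joint ranges: [-3, 3], [-0.9, 2.11], [0.09, 2.58], [-1.31, 4.45], [0.11, 2.69], [-2.54, 2.54]. Speed limits (rad/s): [2.39, 2.39, 3.01, 3.14, 3.14, 3.14].

INTERFACE

Orientations are given as a unit quaternion [w, x, y, z].
In Python, from workcell import manip, capture, get_calibration gives the robot as it stands. Calls block until the motion is done:
- manip.move_pose(position, orientation): joint-space move of the TCP to a pose.
- manip.move_straight(position, max_speed=150, frame=None, guard=None): straight line of the TCP; frame=None keeps the orientation; max_speed is the mean speed in mm/s. With guard (N) it stops when the force on the tool has changed by that much, and returns True; else False.
- manip.set_joints(angles): joint-space move.
- manip.set_gripper(opening, squeeze=None): finger opening in mm; squeeze is the grip in N (None keeps the last); returns when the fingers have stopped.
- manip.hold(seconds).
- manip.ik(position, orientation): joint angles nearest the present ones, or None.
- manip.observe(): the state.
- capture(name): name is "side" or "top" or "wrist"; returns the picture (420x560x3 uint8, red, green, blue); there is no depth.
- get_calibration(name): a dict with "fx", "fy", "cx", "cy" (pixels), "R" (3x3) and "t" (3): a world point X has camera coordinates R X + t; the wrist camera has in their place "tool_from_camera" (4x4, takes a point from camera to tool coordinates, whose origin is the TCP and whose axes are the flange's). Camera axes: x right, y down, z forward; pixel columns grow to the right and rows downward; lengths in mm; the calibration is good to about 2 mm. A picture is of the moment at which its call begins: read the wrist's pose just before it. get_calibration takes no time and is no camera call.
A pose or a line that the arm cannot do raises manip.PlanningError and nothing moves.
- manip.close_job(): hands the job in, once; it reports no verdict.
The state is a dict: "t": time; "q": joint angles; "joint_vel": joint speeds; "joint_torque": joint torques, N m; "eef_pos": TCP position; "tcp_rot": TCP orientation; "force": force on the tool from outside, world axes, zero at the start; "ft_torque": the same for the moment, N m; "gripper_width": finger opening in mm.
Only numpy, scipy, OpenCV 4.12 (cv2) and the standard library are available. Lean on these libraries where they do the work, as an engineer would, in place of code of your own. Each camera call takes 0.05 s, during which the arm holds its last target.

## Working session

There is one attempt and no reset: what is moved stays moved. The work goes in short steps, each a Python script; the robot and the scene stay as the last script left them, time stands still between calls to the robot, and variables do not carry over. Pictures are saved under pics/ and viewed, and the job is handed in when it is done.

```bash
ls; mkdir -p pics
python3 - <<'E'
from workcell import manip, capture, get_calibration
import cv2, json
s=manip.observe(); print(s)
for n in ["side","top","wrist"]:
    im=capture(n); cv2.imwrite(f"pics/{n}0.png",im[:,:,::-1]); print(n,get_calibration(n))
E
```

```text
pics
{'t': 0.0, 'q': array([ 1.17802870e+00,  4.23847788e-01,  1.63067982e+00,  1.70082959e-05,
        1.08860604e+00, -1.90144840e-02]), 'joint_vel': array([-2.78930634e-06,  2.13521727e-03, -4.26238225e-04,  3.15413665e-04,
       -1.09104168e-03, -5.50602094e-04]), 'joint_torque': array([-1.78412945e-03, -5.44616961e+01, -2.73678035e+01,  6.43284875e-02,
        2.25319894e-02, -1.05383190e-04]), 'eef_pos': array([227.97745683, 581.38184241, 246.9013328 ]), 'tcp_rot': array([-1.64893095e-04,  1.85794583e-01,  9.82588306e-01, -7.52687051e-04]), 'force': array([ 0.70902044, -0.60342184, -0.30719354]), 'ft_torque': array([-0.04060052,  0.0268335 , -0.06666304]), 'gripper_width': 88.07513755143356}
side {'fx': 427.39653233674096, 'fy': 427.39653233674096, 'cx': 282.26099914910293, 'cy': 207.54092138111997, 'R': array([[ 0.96865786, -0.24835035,  0.00490402],
       [-0.14567919, -0.58397187, -0.79859528],
       [ 0.20119523,  0.77285119, -0.60184842]]), 't': array([-523.76160293,  253.97959608, 1258.87411004])}
top {'fx': 396.1424620715267, 'fy': 396.1424620715267, 'cx': 286.6360103767693, 'cy': 200.91745281497958, 'R': array([[-2.31377452e-02, -9.99732206e-01, -4.01171570e-04],
       [-9.93577527e-01,  2.30397565e-02, -1.10782978e-01],
       [ 1.10762554e-01, -2.16467326e-03, -9.93844541e-01]]), 't': array([  44.65246411,  537.94551256, 1255.2655369 ])}
wrist {'fx': 350.7379316715406, 'fy': 350.7379316715406, 'cx': 271.34309255045815, 'cy': 210.91141412522816, 'tool_from_camera': array([[ 5.49885442e-04, -9.56532172e-01, -2.91626303e-01,
         8.02546009e+01],
       [ 9.99999661e-01,  3.47403102e-04,  7.46102150e-04,
        -1.84598736e-01],
       [-6.12358828e-04, -2.91626615e-01,  9.56532040e-01,
        -1.38014778e+02],
       [ 0.00000000e+00,  0.00000000e+00,  0.00000000e+00,
         1.00000000e+00]])}
```

View pics/side0.png

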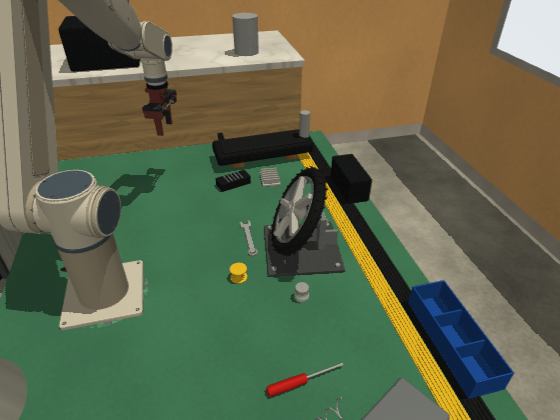

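View pics/top0.png

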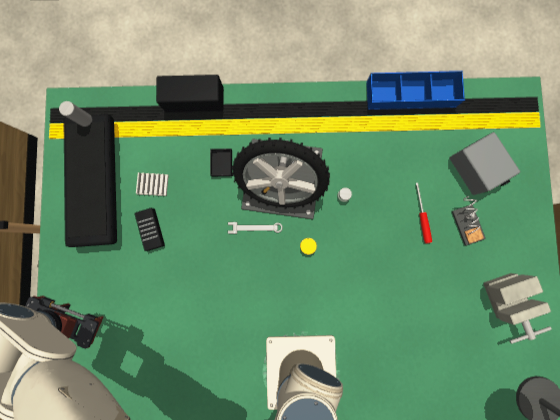

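View pics/wrist0.png

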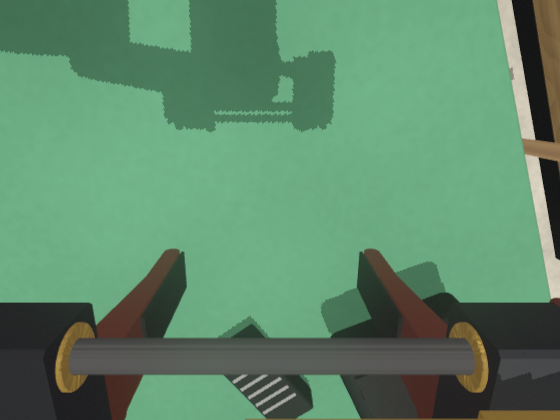

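The side view shows the wheel near (298,212). In the top view it is near (281,178), with something brass at about (265,188). I'll zoom in.

Run:
```python
import cv2
a=cv2.imread("pics/top0.png")[125:230,220:345]; cv2.imwrite("pics/top0z.png",cv2.resize(a,None,fx=5.6,fy=5.6,interpolation=cv2.INTER_CUBIC))
a=cv2.imread("pics/side0.png")[155:285,250:355]; cv2.imwrite("pics/side0z.png",cv2.resize(a,None,fx=4.6,fy=4.6,interpolation=cv2.INTER_CUBIC))
```

```text
(no output)
```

View pics/top0z.png

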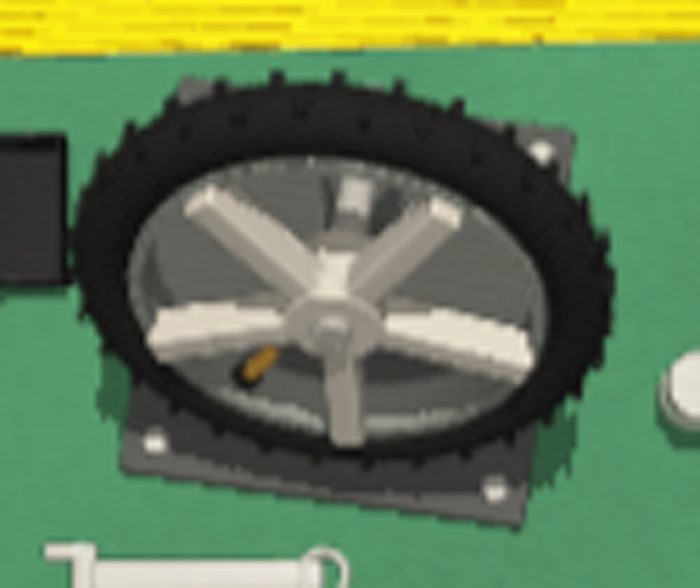

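View pics/side0z.png

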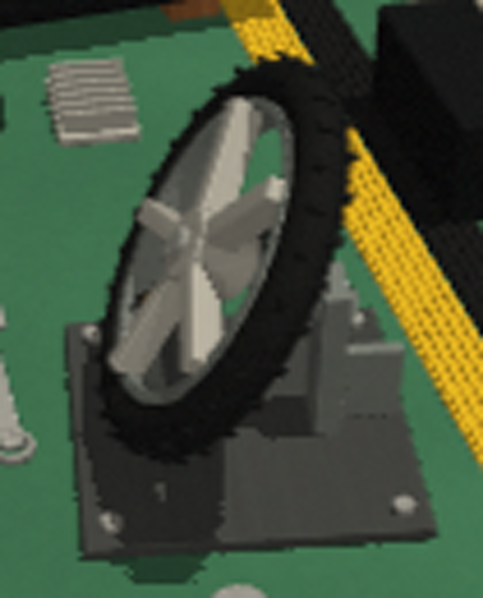

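```bash
cat > h.py <<'E'
import numpy as np, cv2
from scipy.spatial.transform import Rotation as Rn
from scipy.optimize import least_squares
from workcell import manip, capture, get_calibration
def axes(p):
    x,y,yaw=p[:3]; R=Rn.from_euler('z',yaw).as_matrix(); s,c=.5,np.sqrt(.75)
    return np.array([x,y,0.]),R,R@[c,0,-s],R@[s,0,c],R@[0,1.,0]   # origin,R,axle,up,left
def wp(p,ang,r,a):  # wheel point: clockwise angle from top (rad), radius, axle coordinate
    o,R,ax,up,le=axes(p); return o+[0,0,160]+a*ax+r*(np.cos(ang)*up-np.sin(ang)*le)
def sp(p,v): o,R,*_=axes(p); return o+R@np.array(v,float)
def proj(n,X):
    c=get_calibration(n); X=np.atleast_2d(X)@c["R"].T+c["t"]
    return np.c_[X[:,0]/X[:,2]*c["fx"]+c["cx"],X[:,1]/X[:,2]*c["fy"]+c["cy"]]
def projw(obs,X):
    c=get_calibration("wrist"); T=c["tool_from_camera"]; w,x,y,z=obs["tcp_rot"]; R=Rn.from_quat([x,y,z,w]).as_matrix()
    Xt=(np.atleast_2d(X)-obs["eef_pos"])@R; Xc=(Xt-T[:3,3])@T[:3,:3]
    return np.c_[Xc[:,0]/Xc[:,2]*c["fx"]+c["cx"],Xc[:,1]/Xc[:,2]*c["fy"]+c["cy"]]
E
python3 - <<'E'
from h import *
tz=lambda p:np.array([(p[0]+.5)/5.6-.5+220,(p[1]+.5)/5.6-.5+125])
sz=lambda p:np.array([(p[0]+.5)/4.6-.5+250,(p[1]+.5)/4.6-.5+155])
d=np.deg2rad
def W(rel,r,a): return lambda p: wp(p,p[3]+d(rel),r,a)
def S(*v): return lambda p: sp(p,v)
F=[("top",tz((331,326)),W(0,0,-34)),
("top",tz((203,195)),W(108,100,-26)),("top",tz((447,210)),W(180,100,-26)),("top",tz((153,335)),W(36,100,-26)),
("top",tz((530,358)),W(252,100,-26)),("top",tz((347,440)),W(324,100,-26)),("top",tz((272,353)),W(0,72,0)),
("top",tz((122,460)),S(-100,120,12)),("top",tz((524,512)),S(-100,-120,12)),("top",tz((575,130)),S(140,-120,12)),("top",tz((183,78)),S(140,120,12)),
("side",sz((184,238)),W(0,0,-34)),("side",sz((67,325)),S(-100,120,12)),("side",sz((83,547)),S(-100,-120,12)),("side",sz((435,530)),S(140,-120,12)),
("side",sz((240,102)),W(108,100,-26)),("side",sz((278,186)),W(180,100,-26)),("side",sz((200,365)),W(252,100,-26)),("side",sz((120,365)),W(324,100,-26)),("side",sz((143,208)),W(36,100,-26))]
def res(p): return np.concatenate([proj(n,f(p))[0]-u for n,u,f in F])
f=least_squares(lambda p:res(p*[1,1,.01,.01])*1,[600,0,-14,-244],loss="soft_l1")
p=f.x*[1,1,.01,.01]
print(p,np.rad2deg(p[2:])); print(np.c_[res(p).reshape(-1,2).round(1)])
np.save("p0.npy",p)
o=[sp(p,(-100,y,0)) for y in(120,-120)];print(o,wp(p,0,0,0))
E
```

```text
[ 6.04405295e+02  4.85998807e+01 -1.61244928e-01 -2.64132182e+00] [  -9.23865383 -151.33659277]
[[ 0.3  0.1]
 [ 0.2  1.3]
 [-0.8  0.7]
 [ 1.7  1.2]
 [-2.   0.8]
 [ 0.2 -1.7]
 [ 0.  -2. ]
 [-0.6  0. ]
 [ 0.1  0.8]
 [ 0.3 -2. ]
 [-0.7 -2.4]
 [-0.4  0.4]
 [ 0.8 -0.3]
 [ 1.8  1. ]
 [ 2.5 -0.1]
 [-0.8  1. ]
 [-1.3  0.8]
 [-1.3 -1.4]
 [ 0.  -1.3]
 [ 1.1  0.7]]
[array([524.96813017, 183.09797315,   0.        ]), array([486.4368239 , -53.78878975,   0.        ])] [604.40529491  48.59988075 160.        ]
```

```bash
cat >> h.py <<'E'
def quat(p,roll=0.,flip=False):
    o,R,ax,up,le=axes(p)
    x=np.cos(roll)*up-np.sin(roll)*le   # clockwise roll seen from robot
    if flip: x=-x
    M=np.c_[x,np.cross(ax,x),ax]; q=Rn.from_matrix(M).as_quat(); return np.array([q[3],q[0],q[1],q[2]])
E
python3 - <<'E'
from h import *
p=np.load("p0.npy"); d=np.deg2rad
for fl in (0,1):
  for a in (-220,-160,-100,-30):
    for ang,r in ((0,0),(0,65),(d(45),65),(d(90),65)):
        print(fl,a,ang,r,wp(p,ang,r,a).round(),np.round(q,2) if (q:=manip.ik(wp(p,ang,r,a),quat(p,0,fl))) is not None else None)
E
```

```text
0 -220 0 0 [416.  79. 270.] [ 0.54  0.07  2.56  4.18  0.71 -2.07]
0 -220 0 65 [448.  74. 326.] [ 0.45 -0.08  2.46  4.39  0.56 -2.42]
0 -220 0.7853981633974483 65 [432.  30. 310.] [ 0.3  -0.09  2.54  4.09  0.49 -2.22]
0 -220 1.5707963267948966 65 [406.  15. 270.] None
0 -160 0 0 [468.  71. 240.] [ 0.41  0.24  2.5   3.92  0.73 -1.89]
0 -160 0 65 [500.  66. 296.] [ 0.35  0.09  2.41  4.08  0.55 -2.16]
0 -160 0.7853981633974483 65 [483.  22. 280.] [ 0.2   0.09  2.48  3.78  0.54 -1.95]
0 -160 1.5707963267948966 65 [457.   7. 240.] [ 0.16  0.21  2.57  3.57  0.71 -1.74]
0 -100 0 0 [519.  63. 210.] [ 0.31  0.38  2.43  3.75  0.76 -1.79]
0 -100 0 65 [551.  57. 266.] [ 0.27  0.23  2.35  3.87  0.57 -1.99]
0 -100 0.7853981633974483 65 [534.  13. 250.] [ 0.14  0.25  2.41  3.61  0.6  -1.82]
0 -100 1.5707963267948966 65 [508.  -2. 210.] [ 0.1   0.36  2.48  3.47  0.76 -1.68]
0 -30 0 0 [579.  53. 175.] [ 0.23  0.51  2.32  3.64  0.77 -1.74]
0 -30 0 65 [611.  48. 231.] [ 0.2   0.38  2.25  3.73  0.59 -1.89]
0 -30 0.7853981633974483 65 [594.   4. 215.] [ 0.09  0.4   2.31  3.51  0.64 -1.75]
0 -30 1.57079632
[... 455 characters left out ...]
0 0.7853981633974483 65 [483.  22. 280.] [0.2  0.09 2.48 3.78 0.54 1.19]
1 -160 1.5707963267948966 65 [457.   7. 240.] [0.16 0.21 2.57 3.57 0.71 1.4 ]
1 -100 0 0 [519.  63. 210.] [0.31 0.38 2.43 3.75 0.76 1.35]
1 -100 0 65 [551.  57. 266.] [0.27 0.23 2.35 3.87 0.57 1.15]
1 -100 0.7853981633974483 65 [534.  13. 250.] [0.14 0.25 2.41 3.61 0.6  1.32]
1 -100 1.5707963267948966 65 [508.  -2. 210.] [0.1  0.36 2.48 3.47 0.76 1.46]
1 -30 0 0 [579.  53. 175.] [0.23 0.51 2.32 3.64 0.77 1.4 ]
1 -30 0 65 [611.  48. 231.] [0.2  0.38 2.25 3.73 0.59 1.26]
1 -30 0.7853981633974483 65 [594.   4. 215.] [0.09 0.4  2.31 3.51 0.64 1.4 ]
1 -30 1.5707963267948966 65 [568. -11. 175.] [0.05 0.5  2.37 3.4  0.79 1.49]
```

Run:
```python
from h import *
p=np.load("p0.npy")
manip.set_gripper(0,20)
q1=float(manip.observe()["q"][0])
manip.set_joints([q1,-0.1,2.1,0,1.089,-0.019]); print(manip.observe()["t"],manip.observe()["eef_pos"])
manip.set_joints([0.41,-0.1,2.1,3.9,0.7,-1.9]); print(manip.observe()["t"],manip.observe()["eef_pos"])
manip.move_pose(wp(p,0,0,-165),quat(p)); o=manip.observe(); print(o)
im=capture("wrist")
np.save("obs1.npy",o,allow_pickle=True)
cv2.imwrite("pics/w1.png",im[:,:,::-1])
d=np.deg2rad
v=im[:,:,::-1].copy()
for k in range(5):
    u=projw(o,[wp(p,p[3]+d(36+72*k),r,-26) for r in(26,102)]).astype(int); cv2.line(v,tuple(map(int,u[0])),tuple(map(int,u[1])),(0,0,255),1)
u=projw(o,[wp(p,p[3],r,0) for r in(72,98)]); cv2.line(v,tuple(map(int,u[0])),tuple(map(int,u[1])),(255,0,0),1)
for r,a in((143,0),(102,-16)): cv2.polylines(v,[projw(o,[wp(p,t,r,a) for t in np.arange(0,6.3,.1)]).astype(np.int32)],True,(0,255,0),1)
cv2.imwrite("pics/w1o.png",v)
```

```text
2.525 [130.14145221 345.15978303 316.65020781]
5.775 [601.12454641 136.94332663 630.92842666]
{'t': 7.325, 'q': array([ 0.41934474,  0.22593837,  2.508767  ,  3.93331785,  0.73097054,
       -1.90020385]), 'joint_vel': array([-6.89289032e-04, -4.83437274e-03, -4.38404623e-04,  3.50503391e-04,
       -1.35633597e-03, -3.28506583e-05]), 'joint_torque': array([-6.96591072e-03, -2.57361853e+01, -1.09768912e+01, -7.23850764e-01,
        3.21731731e+00,  1.28480230e-02]), 'eef_pos': array([464.28809814,  71.95903391, 243.42260689]), 'tcp_rot': array([ 0.03980309,  0.86264923, -0.06993274,  0.49936102]), 'force': array([ 0.39738529, -0.40441955,  0.03459227]), 'ft_torque': array([ 0.07824024,  0.49132375, -0.034786  ]), 'gripper_width': 0.34768483785485527}
```

View pics/w1.png

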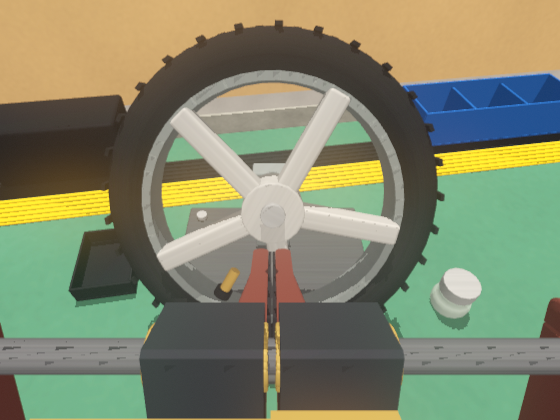

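View pics/w1o.png

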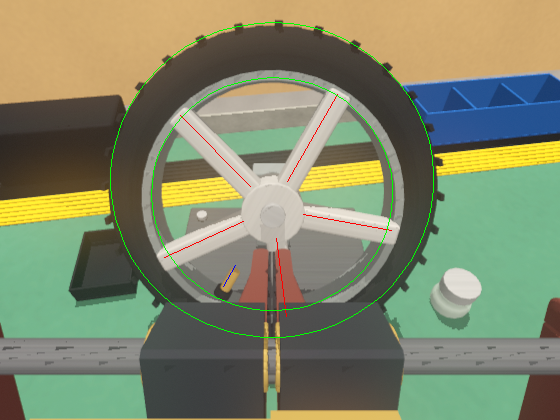

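Run:
```python
from h import *
p=np.load("p0.npy"); o=np.load("obs1.npy",allow_pickle=True).item(); d=np.deg2rad
F=[((273,215),(0,0,-34)),((182,114),(108,99,-26)),((339,97),(180,99,-26)),((395,232),(252,99,-26)),((165,257),(36,99,-26)),((237,271),(0,72,0))]
def res(x): 
    P=[wp(x,x[3]+d(f[1][0]),*f[1][1:]) for f in F]; return ((projw(o,P)-[f[0] for f in F])).ravel()
print(res(p).reshape(-1,2).round(1))
f=least_squares(lambda z:np.r_[res(z*[1,1,.01,.01]),(z[:3]-[p[0],p[1],100*p[2]])/[3,3,2]],p*[1,1,100,100])
x=f.x*[1,1,.01,.01]; print(x,np.rad2deg(x[2:])); print(res(x).reshape(-1,2).round(1)); np.save("p1.npy",x)
```

```text
[[-0.8 -3. ]
 [ 1.1  4.7]
 [-3.5  1. ]
 [-6.5 -2. ]
 [ 2.9 -0.5]
 [-1.3 -5.6]]
[ 6.02221376e+02  4.78390480e+01 -1.65531138e-01 -2.63649364e+00] [  -9.48423561 -151.05995829]
[[ 0.4 -1.2]
 [ 2.7  5.5]
 [-1.   2.9]
 [-4.8  0.8]
 [ 3.3  0.7]
 [-0.8 -4.1]]
```

```bash
cat >> h.py <<'E'
def arc(p,a0,a1,r=65,a=-22,step=12,v=60,guard=20):
    n=max(1,int(np.ceil(abs(a1-a0)/step)))
    for t in np.linspace(a0,a1,n+1)[1:]:
        g=manip.move_straight(wp(p,np.deg2rad(t),r,a),max_speed=v,guard=guard)
        o=manip.observe(); print(round(t,1),g,round(o["t"],2),o["force"].round(1),(o["eef_pos"]-wp(p,np.deg2rad(t),r,a)).round(1))
        if g: return True
def snap(name,p):
    o=manip.observe(); im=capture("wrist")[:,:,::-1].copy(); cv2.imwrite(f"pics/{name}.png",im); np.save(f"pics/{name}.npy",o,allow_pickle=True)
    return o,im
E
python3 - <<'E'
from h import *
p=np.load("p1.npy"); d=np.deg2rad
manip.move_straight(wp(p,d(-7),65,-80),max_speed=150,frame=quat(p))
g=manip.move_straight(wp(p,d(-7),65,-22),max_speed=60,guard=6); o=manip.observe(); print(g,o["t"],o["force"],o["eef_pos"])
E
```

```text
False 9.3417 [-0.38732637 -0.01875294  0.12485508] [616.31567032  53.49631437 226.94470613]
```

Run:
```python
from h import *
p=np.load("p1.npy"); d=np.deg2rad
g=arc(p,-7,78)
```

```text
3.6 False 9.69 [-0.2  0.  -0.3] [-0.1 -0.2  0.2]
14.2 False 10.04 [-0.2  1.1 -0. ] [0.1 0.1 0.1]
24.9 False 10.39 [1.3 0.8 0.3] [ 0.1 -0.   0. ]
35.5 False 10.74 [ 0.9  1.5 -0.1] [ 0.2 -0.1  0.1]
46.1 False 11.09 [1.9 0.8 0.9] [ 0.1 -0.2  0.1]
56.8 False 11.44 [1.7 0.2 0.7] [-0.  -0.1 -0.1]
67.4 False 11.79 [ 0.4 -0.3  0.3] [-0.1 -0.2 -0.2]
78.0 False 12.14 [0.8 0.1 1.1] [-0.  -0.1 -0.1]
```

Run:
```python
from h import *
p=np.load("p1.npy"); d=np.deg2rad
arc(p,78,70,v=60)
manip.move_straight(wp(p,d(70),65,-90),max_speed=120)
manip.move_straight(wp(p,d(0),0,-165),max_speed=200)
manip.hold(.1)
o,im=snap("w2",p); print(o["t"])
s=capture("top")[:,:,::-1]; cv2.imwrite("pics/top2.png",cv2.resize(s[125:230,220:345],None,fx=5.6,fy=5.6,interpolation=cv2.INTER_CUBIC))
```

```text
70.0 False 12.44 [0.9 0.1 0. ] [-0.2 -0.1  0.2]
13.9083
```

View pics/w2.png

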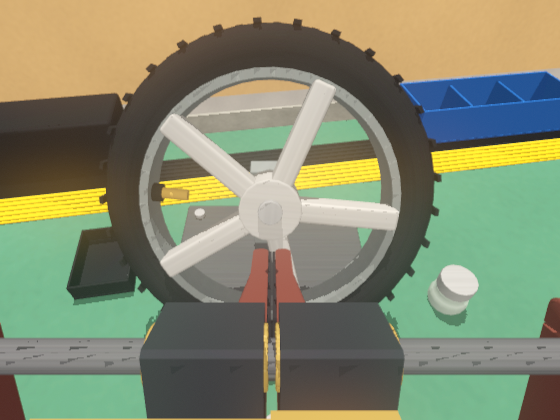

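```bash
cat >> h.py <<'E'
def fitq(p,o,F,q0):
    d=np.deg2rad
    def res(x): 
        P=[wp(p,x[0]+d(f[1][0]),*f[1][1:]) for f in F]; return (projw(o,P)-[f[0] for f in F]-x[1:3]).ravel()
    f=least_squares(res,[q0,0,0],x_scale=[.01,1,1]); print("q deg",np.rad2deg(f.x[0]),"shift",f.x[1:],"\n",f.fun.reshape(-1,2).round(1)); return f.x[0]
E
python3 - <<'E'
from h import *
p=np.load("p1.npy"); o=np.load("pics/w2.npy",allow_pickle=True).item()
F=[((270,213),(0,0,-34)),((172,122),(36,102,-26)),((323,87),(108,102,-26)),((394,217),(180,102,-26)),((168,268),(324,102,-26)),((188,194),(0,72,0))]
q=fitq(p,o,F,-1.4)
o=np.load("obs1.npy",allow_pickle=True).item()
F=[((273,215),(0,0,-34)),((182,114),(108,102,-26)),((339,97),(180,102,-26)),((395,232),(252,102,-26)),((165,257),(36,102,-26)),((237,271),(0,72,0))]
fitq(p,o,F,-2.6)
E
```

```text
q deg -84.95694904821934 shift [ 0.62128096 -0.53411863] 
 [[ 0.2 -1.8]
 [-2.5  2.3]
 [ 0.9 -0.1]
 [-0.9  1.7]
 [ 1.  -1.3]
 [ 1.3 -0.8]]
q deg -151.0638971323891 shift [-0.09783974 -0.02062538] 
 [[ 0.5 -1.2]
 [-0.2  2.6]
 [ 1.2 -0.8]
 [-1.3  1.5]
 [ 0.3  2. ]
 [-0.7 -4.1]]
```

Run:
```python
from h import *
p=np.load("p1.npy"); d=np.deg2rad
manip.move_straight(wp(p,d(-13),65,-80),max_speed=150)
g=manip.move_straight(wp(p,d(-13),65,-22),max_speed=60,guard=6); o=manip.observe(); print(g,o["t"],o["force"])
if not g:
    g=arc(p,-13,89.5)
    if not g:
        arc(p,89.5,82)
        manip.move_straight(wp(p,d(82),65,-90),max_speed=120)
        manip.move_straight(wp(p,d(0),0,-165),max_speed=200)
        manip.hold(.1)
        o,im=snap("w3",p); print(o["t"])
        s=capture("top")[:,:,::-1]; cv2.imwrite("pics/top3.png",cv2.resize(s[125:230,220:345],None,fx=5.6,fy=5.6,interpolation=cv2.INTER_CUBIC))
```

```text
False 15.9917 [ 0.25683181 -0.67295719  0.00162485]
-1.6 False 16.36 [-0.7  0.  -0.3] [-0.1 -0.3  0.2]
9.8 False 16.73 [-0.6  0.6 -0.1] [0.  0.1 0. ]
21.2 False 17.09 [-0.3  0.7 -0.4] [ 0.1 -0.1  0.1]
32.6 False 17.46 [-0.8  1.   0.5] [ 0.1 -0.1  0.1]
43.9 False 17.82 [0.8 0.8 0.6] [ 0.1 -0.1  0.1]
55.3 False 18.19 [1.  1.1 0.3] [-0.  -0.2 -0.1]
66.7 False 18.56 [0.9 1.  0.9] [-0.2 -0.2 -0.3]
78.1 False 18.93 [1.  0.9 0.8] [-0.  -0.1 -0.1]
89.5 False 19.29 [0.7 1.1 1.2] [-0.1 -0.1 -0.1]
82.0 False 19.58 [ 0.6  0.3 -0.5] [-0.1 -0.1  0.2]
21.05
```

View pics/w3.png

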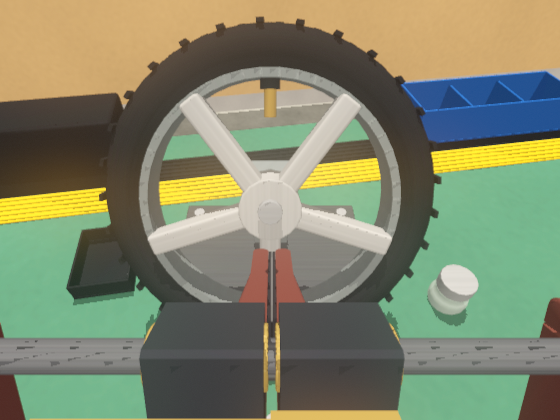

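View pics/top3.png

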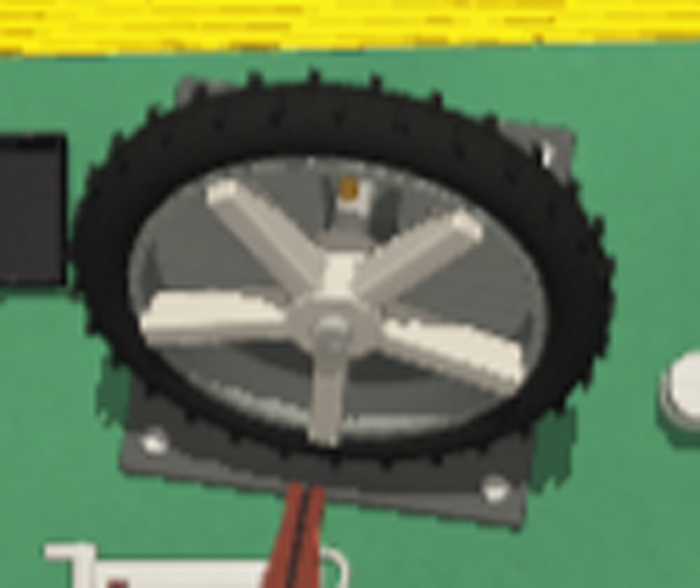

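The wrist view shows the valve at about (270,100), directly above the nut at (270,211). The stand's far bolts at (200,212) and (341,212) are symmetric about it. I'll check this numerically.

Run:
```python
from h import *
p=np.load("p1.npy"); o=np.load("pics/w3.npy",allow_pickle=True).item()
F=[((270,213),(0,0,-34)),((192,103),(324,102,-26)),((348,102),(36,102,-26)),((388,243),(108,102,-26)),((153,242),(252,102,-26)),((270,117),(0,72,0))]
q=fitq(p,o,F,0); print("tip y mm",-72*np.sin(q))
# independent: top view, valve tip vs post/hub
print("top valve tip meas",[(346+.5)/5.6-.5+220,(195+.5)/5.6-.5+125],"pred q=0,+-7deg",[proj("top",wp(p,t,72,0))[0].round(2) for t in(0,.12,-.12)])
print("top nut pred",proj("top",wp(p,0,0,-34))[0],"meas",[331.5/5.6-.5+220,327/5.6-.5+125])
manip.set_gripper(6)
manip.hold(.3); s=manip.observe(); print(s["t"],s["force"],s["gripper_width"])
im=capture("top"); a=cv2.imread("pics/top0.png")[:,:,::-1]
df=(np.abs(im.astype(int)-a).max(2)>60); df[270:]=0; print([c for c in cv2.connectedComponentsWithStats(df.astype(np.uint8))[2].tolist() if c[4]>6])
```

```text
q deg -0.013612741998710464 shift [ 0.55721194 -0.5938738 ] 
 [[ 0.2 -2.1]
 [-1.8 -0.3]
 [ 1.9  0.6]
 [-3.1  0.7]
 [ 2.6  1.9]
 [ 0.1 -0.9]]
tip y mm 0.017106275942409932
top valve tip meas [281.375, 159.41071428571428] pred q=0,+-7deg [array([282.3 , 158.12]), array([285.35, 158.68]), array([279.23, 157.82])]
top nut pred [279.23218324 183.60268041] meas [278.69642857142856, 182.89285714285714]
21.7833 [0.17205091 0.47353699 0.26718331] 5.987091500400094
[[0, 0, 560, 420, 233023], [315, 150, 4, 5, 9], [259, 157, 15, 11, 23], [281, 157, 3, 4, 12], [253, 159, 4, 4, 12], [293, 160, 8, 5, 18], [302, 163, 4, 5, 15], [287, 165, 5, 4, 11], [232, 173, 2, 6, 7], [245, 177, 24, 13, 91], [290, 180, 25, 11, 64], [266, 186, 3, 4, 10], [301, 188, 12, 7, 29], [322, 189, 6, 7, 12], [275, 202, 5, 3, 9], [281, 203, 4, 2, 7], [233, 213, 71, 57, 1726]]
```

Run:
```python
from h import *
cv2.imwrite("pics/side_end.png",capture("side")[:,:,::-1])
manip.close_job()
```

```text
the job is handed in; nothing more can be done
```

View pics/side_end.png

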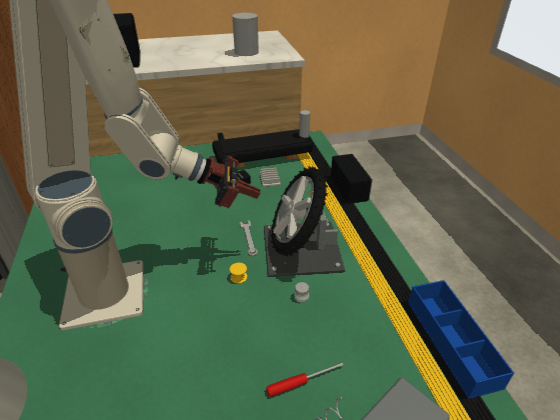

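The valve stem is now at the top of the wheel, in line above the hub, and the job was handed in about 22 s into the 51 s allowed. I used two clockwise pushes on two neighbouring spokes, with the fingers drawn right out in between. The wheel turned from about -151° to -85° to 0°.

- **Valve position:** the wrist camera put the valve at 0.0°, with its tip about 0 mm off the line above the hub. The top camera put it roughly 1° away from that. Both are well inside the 7° limit.
- **Forces:** the tool force read at most about 2 N, sampled after each short push step rather than continuously. This is lower than the 5 to 6 N the bearing drag suggested. No force guard tripped.
- **Stand and other items:** they look where they were in the last side picture. In the top view the arm hid the wrench and spool at the end, so I checked those two only in the side view.
- **One small disagreement:** the top view showed a few changed pixels at one base bolt. I took this for a shadow because the plate's corners had not moved.

The gripper ended clear in front of the wheel, touching nothing.

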